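# Switch off the stirrer behind the splash shield with the bent rod

## Task

Switch off the stirrer behind the splash shield: take the bent steel rod by its orange grip, reach over the shield with it from the robot's side, hook it behind the red-tipped lever and pull that lever fully over towards the robot. Touch the red switch only with the rod, and leave the white-tipped lever as it is. Then lay the rod back level in the two V forks of its rest, hook hanging down, and let go.

Things in the scene. Friction and masses are not known exactly. Their poses are not given: they have to be found in the camera images.
- hook_rod: Loose L-shaped steel rod, 8 mm thick, 140 g. Origin: centre of its orange grip block (80 long, 22 wide, 30 mm high), to be held from above across the 22 mm. x runs along the shaft to the hook, z up. Shaft from x = -110 to +230 mm, there bent square down, ending 95 mm below the shaft in a black 16 mm ball. Starts level in its rest, origin 150 mm above the bench: put it back to that pose.
- rest: Fixed black rest holding the rod, foot 240 x 90 mm. Origin: at bench height under the rod's grip (within 6 mm); x along the rod. Two blue 90 degree V forks at x = -80 and +100 mm, 10 mm thick, about 50 mm wide at the mouth, carry the shaft with its centre 150 mm above the bench and centre it; their arms rise 22 mm above that.
- shield: Fixed clear panel in a yellow frame 12 mm thick, 340 mm wide along y, top 140 mm up, with clear end wings to x = 75 mm. Origin: under the panel's middle at bench height; x points away from the robot. The switch boxes stand at x = 90, y = +55 and -55 mm, either colour in either place. A white stirrer with a beaker (170 mm high) stands beyond x = 185 mm; between is free.
- red_switch: Fixed grey box 60 x 70 x 50 mm high with the red-tipped lever. Origin: centre of its underside at bench height; x points away from the robot, square to the shield. Hinge along y, 50 mm above the origin. Lever: 8 mm stem; 60 mm from the hinge is the middle of a red crossbar, 36 mm long along y, 18 mm thick.
- red_lever (a joint): Angle of the red lever, rad. 0: leans 0.45 rad away from the robot (on; bar centre 26 mm beyond the hinge, 104 mm above the bench). 0.9: fully over, leaning 0.45 rad towards the robot (off; bar 26 mm to the robot's side, same height). Stays where left; about 1 N at the bar moves it. Starts between 0 and 0.12.
- white_tip (a point): Centre of the white crossbar of the other switch, which leans away from the robot and must be left so. Same sizes as the red one.

How it is judged (in metres and radians):
On the way:
1. the red lever is fully over towards the robot while the gripper holds the rod, its grip on the robot's side of the shield and the shaft above the shield's top (value of joint red_lever above 0.7 rad and x of hook_rod in the frame of shield below 0 m and height (world z) of hook_rod above 0.14 m and contact force between the fingers and hook_rod above 0.5 N), for 0.1 s.
At the end, for the whole second after the job is handed in: The red lever is over towards the robot (beyond 0.7 of its 0.9 rad), the white lever is within 12 mm of where it was, and the rod lies still and level (within about 7 degrees) in both forks of its rest, within 35 mm of where it started, hook down within 14 degrees (value of joint red_lever above 0.7 rad and distance of white_tip from where it was at the start of the episode below 0.012 m and distance of hook_rod from where it was at the start of the episode below 0.035 m and angle between hook_rod's own z axis and vertical below 0.25 rad and angle between hook_rod's own x axis and vertical between 1.45 and 1.69 rad and linear speed of hook_rod below 0.03 m/s); the robot touches nothing.
It fails at once if the gripper or arm touches the red switch (contact force between any of the fingers, the arm and red_switch above 1 N).
It fails at once if the white lever is moved by more than 12 mm (distance of white_tip from where it was at the start of the episode above 0.012 m).
It also fails if it takes over 50 s, if anything falls off the work surface, if the arm or the gripper's body presses on something with over 40 N, if the wrist force passes 120 N, or if a joint passes its speed limit or range.

## Robot

A 6-joint arm with a two-finger parallel gripper is mounted at the origin on the work surface. World frame = base frame: x ahead of the robot, y to its left, z up, the work surface at z = 0. Lengths are in m, angles in degrees, forces in N, time in s.
With the tool pointing down it reaches from about 0.375 to 0.9 m from the base axis. Payload 3.1 kg.
Tool frame: the origin (TCP) lies at the very end of the fingers, on their centre line; the grasp point (between the pads) lies 19 mm behind it; x points along the fingers, z is the direction in which the jaws open and shut, and the axes are right-handed (so a half turn about x gives the same grasp; the last joint's range is limited). The gripper opens to 87 mm and grips with 3 to 60 N. Pads are 19 mm wide; open, the fingers measure 117 mm over their backs; the gripper's body (75 mm by 190 mm) begins 51 mm behind the grasp point.
Start: joints at [61.392, 30.224, 82.088, -0, 67.689, -10.227], TCP at [0.197, 0.593, 0.223] pointing down, gripper open.
Joint ranges: [-176.69, 176.69], [-43.24, 126.21], [12.49, 139.97], [-82, 262], [0, 151.66], [-163.58, 163.58]. Speed limits (degrees/s): [159.86, 159.86, 180, 180, 180, 180].

## Interface

Orientations are given as a 3x3 rotation matrix whose columns are the frame's x, y, z axes.
In Python, from rig import bot gives the robot as it stands.
- The arm moves only by the tool send_rows, never from a script. Its arguments are lists of equal length, an entry for each row: "fingers": the opening, from 0 (shut) to 1 (fully open); "dp": the shift along the world's x, y, z in mm, a list of three; "turn": the turn, a rotation vector about the world's x, y, z in rad, a list of three. In form: {"fingers": [fingers, ...], "dp": [[tx, ty, tz], ...], "turn": [[rx, ry, rz], ...]}. A call has 1 to 10 rows; each row is the pose to reach, as a shift and turn from the pose measured when the call began; what a row does not reach only later rows make up. A row lasts 1/12 s, in which the tool goes at most 41.7 mm and 7.16 degrees, less where a joint would pass 70% of its speed; a pose out of reach is approached as far as the arm can. A call with a gripper value outside its range is refused whole. The fingers move at their own pace and stop on an object; the grip force is fixed at half the most. Time passes only in rows, so rows that repeat a pose let the fingers close. It gives the time, the measured TCP pose, the force and the opening at its end, in the units of the state.
- bot.read_state(): the state, without advancing time (a new reading comes with each control period).
- bot.capture(name): name is "scene" or "top" or "wrist"; returns a dict with "img" (400x640x3 uint8, blue, green, red), "z_map" (400x640 float32, m along the optical axis (not along the pixel's ray), 0 where there is no reading), "mtx" (3x3 intrinsics, pixels), "origin" and "orientation" of the camera in the world; the wrist camera has in their place "hand_eye" (4x4, takes a point from camera to tool coordinates, whose origin is the TCP and whose axes are the tool frame's). Camera axes: x right, y up, looking along -z (the intrinsics and any distortion apply to the point x, -y, -z); pixel columns grow to the right and rows downward; lengths in m; the calibration is good to about 2 mm. A picture is of the moment at which its call begins: read the wrist's pose just before it.
- bot.hand_in(): hands the job in, once; it reports no verdict.
The state is a dict: "time_s": time; "joint_positions": joint angles; "qvel": joint speeds; "tau": joint torques, N m; "position": TCP position; "tcp_rot": TCP orientation; "force": force on the tool from outside, world axes, zero at the start; "moment": the same for the moment, N m; "opening": opening from 0.0 (shut) to 1.0 (fully open).
Only numpy, scipy, OpenCV 4.12 (cv2) and the standard library are available. Lean on these libraries where they do the work, as an engineer would, in place of code of your own. Each camera call takes 0.05 s, during which the arm holds its last target.

## Working session

There is one attempt and no reset: what is moved stays moved. The work goes in short steps, Python scripts to look and compute and a tool call to move; the robot and the scene stay as the last step left them, time stands still between calls to the robot, and variables do not carry over. Pictures are saved under pics/ and viewed, and the job is handed in when it is done.

Besides the shell and the picture viewer there is one more tool, called after "Call:" in YAML: its name, and indented under it one key for each argument. send_rows: Moves the arm, as the interface text tells. Its arguments: {"type":"object","properties":{"fingers":{"type":"array","items":{"type":"number"}},"dp":{"type":"array","items":{"type":"array","items":{"type":"number"}}},"turn":{"type":"array","items":{"type":"array","items":{"type":"number"}}}},"required":["fingers","dp","turn"]}

```bash
mkdir -p pics; ls
python3 - <<'E'
from rig import bot
import cv2
s=bot.read_state(); print(s)
import numpy as np
for n in ("scene","top"):
    c=bot.capture(n); cv2.imwrite(f"pics/{n}0.png",c["img"]); np.savez(f"{n}0.npz",**c); print(n,c["mtx"],c["origin"],c["orientation"],[k for k in c])
E
```

```text
pics
{'time_s': 0.0, 'joint_positions': array([ 6.13944692e+01,  3.02793544e+01,  8.21553073e+01, -2.38883378e-03,
        6.76879002e+01, -1.02305370e+01]), 'qvel': array([0.15152329, 0.02770041, 0.10775447, 0.11818883, 0.01358121,
       0.0186709 ]), 'tau': array([-2.14448919e-03, -4.40050507e+01, -1.76587039e+01,  6.31278008e-02,
        5.84459945e-02, -1.73718490e-04]), 'position': array([0.19668919, 0.59248694, 0.22157345]), 'tcp_rot': array([[-9.90290773e-04, -9.49018517e-01,  3.15218772e-01],
       [-1.89646716e-03,  3.15220142e-01,  9.49016684e-01],
       [-9.99997711e-01,  3.42000415e-04, -2.11194205e-03]]), 'force': array([-0.66572515,  0.82217846, -0.77549917]), 'moment': array([0.0105267 , 0.00197471, 0.02843817]), 'opening': 1.0005982545269498}
scene [[429.50967776   0.         316.84799171]
 [  0.         429.50967776 201.31808786]
 [  0.           0.           1.        ]] [ 1.28537828 -0.16116058  0.58492729] [[ 0.32763953 -0.49485337  0.80484314]
 [ 0.94479306  0.17547374 -0.27672196]
 [-0.00429204  0.85107526  0.52502616]] ['img', 'z_map', 'mtx', 'origin', 'orientation']
top [[370.9049162    0.         323.5718946 ]
 [  0.         370.9049162  197.92785241]
 [  0.           0.           1.        ]] [0.44691868 0.07856575 0.93228773] [[-0.01258106  0.98704469 -0.15995154]
 [-0.99971192 -0.00914654  0.02219043]
 [ 0.02043994  0.16018464  0.98687542]] ['img', 'z_map', 'mtx', 'origin', 'orientation']
```

View pics/scene0.png

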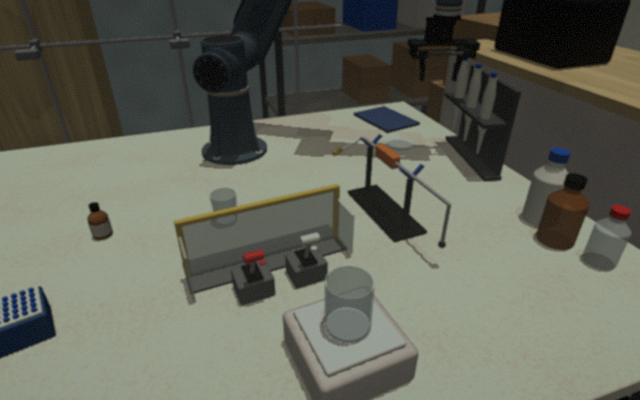

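View pics/top0.png

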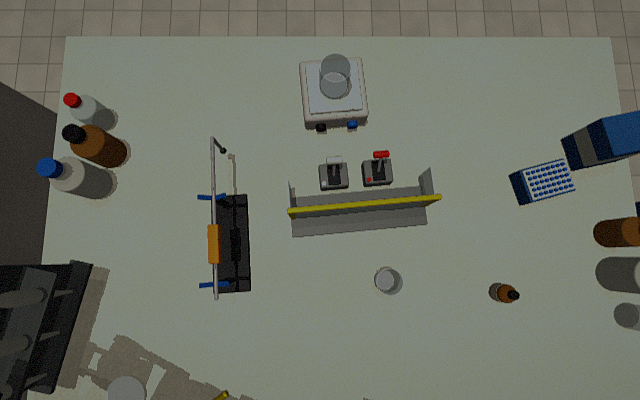

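```bash
cat > h.py <<'E'
import numpy as np, cv2
def rays(c,uv):
    uv=np.atleast_2d(np.asarray(uv,float)); K=c["mtx"]
    d=np.stack([(uv[:,0]-K[0,2])/K[0,0],-(uv[:,1]-K[1,2])/K[1,1],-np.ones(len(uv))],1)
    return d@np.asarray(c["orientation"]).T
def plane(c,uv,z):
    d=rays(c,uv); o=np.asarray(c["origin"]); return o+d*((z-o[2])/d[:,2])[:,None]
def depth(c,uv):
    uv=np.atleast_2d(uv); d=rays(c,uv); zz=c["z_map"][uv[:,1].astype(int),uv[:,0].astype(int)]
    return np.asarray(c["origin"])+d*zz[:,None]
def mask(c,name):
    hsv=cv2.cvtColor(c["img"],cv2.COLOR_BGR2HSV); H,S,V=cv2.split(hsv)
    return {"orange":(H>7)&(H<18)&(S>170)&(V>120),"yellow":(H>22)&(H<33)&(S>150)&(V>80),
     "red":((H<6)|(H>174))&(S>150)&(V>90),"blue":(H>100)&(H<125)&(S>150)&(V>70)}[name].astype(np.uint8)
def blobs(m,amin=8):
    n,l,s,ce=cv2.connectedComponentsWithStats(m)
    return [(s[i],ce[i],np.argwhere(l==i)[:,::-1]) for i in range(1,n) if s[i,4]>=amin]
E
python3 - <<'E'
from h import *
np.set_printoptions(precision=4,suppress=True)
for n in ("scene","top"):
    c=dict(np.load(n+"0.npz"))
    for k in ("orange","yellow","red","blue"):
        for s,ce,px in blobs(mask(c,k)):
            P=depth(c,px); r=cv2.minAreaRect(px.astype(np.float32))
            print(n,k,s,ce.round(1),"depthmed",np.median(P,0),"rect",np.array(r[0]),r[1],r[2])
c=dict(np.load("top0.npz"))
for a in range(2):
    x0,y0,w,h=[(180,125,90,190),(280,140,180,110)][a]
    cv2.imwrite(f"pics/crop{a}.png",cv2.resize(c["img"][y0:y0+h,x0:x0+w],None,fx=4 if a else 3,fy=4 if a else 3,interpolation=cv2.INTER_CUBIC))
c=dict(np.load("scene0.npz"))
cv2.imwrite("pics/crop2.png",cv2.resize(c["img"][180:310,170:360],None,fx=4,fy=4,interpolation=cv2.INTER_CUBIC))
E
```

```text
scene orange [377 145  22  13  74] [387.6 151.3] depthmed [0.489  0.2861 0.1637] rect [387.6297 151.3216] (23.453346252441406, 4.337766647338867) 36.02737045288086
scene yellow [176 186 162  39 377] [250.4 205.7] depthmed [ 0.5722 -0.058   0.1382] rect [256.4626 204.3351] (3.484930992126465, 165.1961212158203) 77.22875213623047
scene red [612 205  19   9 124] [621. 209.] depthmed [0.8117 0.6294 0.1291] rect [620.9706 209.1177] (18.91777801513672, 7.518604278564453) 14.03624439239502
scene red [244 250  19  10 124] [253.1 254.5] depthmed [ 0.689  -0.0747  0.1109] rect [253.  254.5] (6.520925521850586, 19.11305809020996) 77.00537872314453
scene red [260 260   5   4  16] [261.6 261.6] depthmed [ 0.6373 -0.052   0.0479] rect [262.  261.5] (4.0, 3.0) 0.0
scene blue [551 148  19   8 105] [560.2 151.3] depthmed [0.6437 0.6277 0.1788] rect [560.0385 151.3077] (18.238800048828125, 6.471832275390625) 11.309932708740234
scene blue [415 166   7   7  16] [418.2 168.8] depthmed [0.5811 0.3111 0.1604] rect [418.0001 169.    ] (1.4142134189605713, 8.485280990600586) 45.0
scene blue [ 30 289   6  22 
[... 4524 characters left out ...]
 depthmed [ 0.6039 -0.5026  0.0638] rect [556.3 189.4] (2.683281421661377, 2.236067771911621) 26.56505012512207
top blue [216 193  10   7  43] [220.6 196. ] depthmed [0.578  0.2755 0.1636] rect [220.353  195.9118] (4.3656415939331055, 9.943960189819336) 75.96376037597656
top blue [198 195  14   5  48] [203.7 196.9] depthmed [0.5763 0.3127 0.1624] rect [204.48 197.14] (13.435029029846191, 3.8183767795562744) 8.130102157592773
top blue [218 281  11   6  56] [222.9 283.1] depthmed [0.3997 0.2663 0.1624] rect [223.  283.5] (5.0, 10.0) 90.0
top blue [199 282  15   6  57] [205.9 284.6] depthmed [0.3969 0.3007 0.1618] rect [206.0061 284.5549] (3.754672050476074, 14.466531753540039) 83.6598129272461
```

View pics/crop0.png

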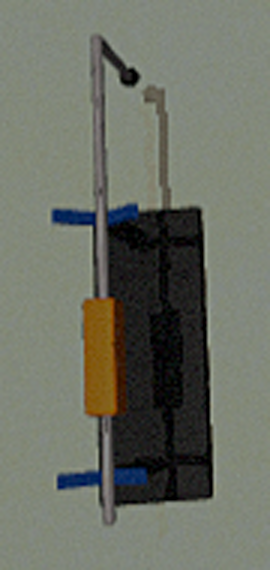

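View pics/crop1.png

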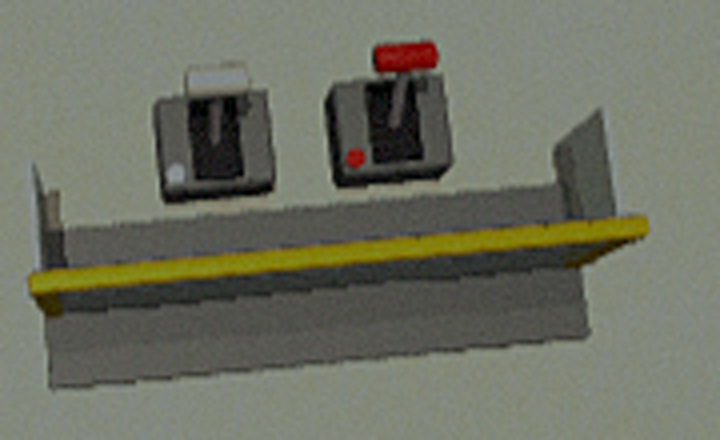

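View pics/crop2.png

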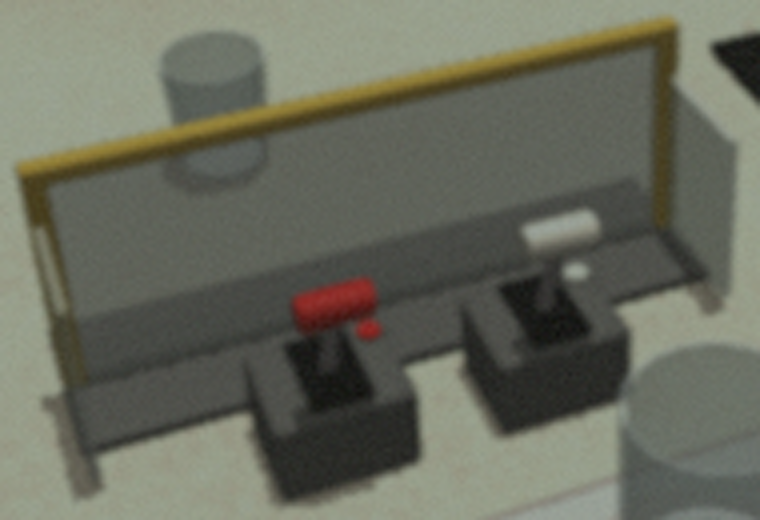

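Run:
```python
from h import *
np.set_printoptions(precision=4,suppress=True)
c=dict(np.load("top0.npz")); s=dict(np.load("scene0.npz"))
hsv=cv2.cvtColor(c["img"],cv2.COLOR_BGR2HSV);H,S,V=cv2.split(hsv)
m=((H>5)&(H<22)&(S>140)&(V>70)).astype(np.uint8); m[:,:195]=0;m[:,235:]=0
for st,ce,px in blobs(m,60):
    P=depth(c,px); P=P[P[:,2]>.16]; print("grip",st,len(P),P.mean(0)); 
    q=plane(c,px,.165); r=cv2.minAreaRect((q[:,:2]*1000).astype(np.float32)); print(r)
    g=q.mean(0)
# shaft: depth points z .13-.157 left area, in narrow band
u,v=np.meshgrid(np.arange(200,232),np.arange(135,305)); px=np.stack([u.ravel(),v.ravel()],1)
P=depth(c,px); k=(P[:,2]>.143)&(P[:,2]<.158)&(S[px[:,1],px[:,0]]<90)&(P[:,0]>.3)
q=P[k]; print(k.sum())
f=cv2.fitLine(q[:,:2].astype(np.float32),cv2.DIST_HUBER,0,.001,.001).ravel(); print("shaft",f,"yaw",np.degrees(np.arctan2(f[1],f[0])), (q[:,:2].min(0),q[:,:2].max(0)))
t=(q[:,:2]-f[2:])@f[:2]; print("ends",f[2:]+f[:2]*t.min(),f[2:]+f[:2]*t.max(),t.max()-t.min())
# shield top
px=max(blobs(mask(c,"yellow")),key=lambda b:b[0][4])[2]; q=plane(c,px,.14)
P=depth(c,px); q=P[np.abs(P[:,2]-.14)<.004]
r=cv2.minAreaRect((q[:,:2]*1000).astype(np.float32)); print("shield",r, q.mean(0))
f=cv2.fitLine(q[:,:2].astype(np.float32),cv2.DIST_HUBER,0,.001,.001).ravel(); print(f,np.degrees(np.arctan2(f[1],f[0])))
n=np.array([-f[1],f[0]]); n*=np.sign(n[0]); print("normal",n)
def tri(a,b):
    d1=rays(c,a)[0];d2=rays(s,b)[0];A=np.stack([d1,-d2],1);x,res,_,_=np.linalg.lstsq(A,s["origin"]-c["origin"],rcond=None)
    p1=c["origin"]+d1*x[0];p2=s["origin"]+d2*x[1];return (p1+p2)/2,np.linalg.norm(p1-p2)
print("red",tri((381.2,153.6),(253.1,254.5)))
def white(cc,x0,y0,x1,y1):
    h=cv2.cvtColor(cc["img"],cv2.COLOR_BGR2HSV);m=((h[...,2]>115)&(h[...,1]<60)).astype(np.uint8);M=np.zeros_like(m);M[y0:y1,x0:x1]=m[y0:y1,x0:x1];return blobs(M,8)
for b in white(c,324,153,345,164): print(b[0],b[1],np.median(depth(c,b[2]),0))
for b in white(s,298,230,325,245): print(b[0],b[1],np.median(depth(s,b[2]),0))
# switch-box top z~.05
for (x0,x1) in ((315,350),(358,398)):
    u,v=np.meshgrid(np.arange(x0,x1),np.arange(148,195)); px=np.stack([u.ravel(),v.ravel()],1);P=depth(c,px);q=P[np.abs(P[:,2]-.05)<.005]
    print("box",cv2.minAreaRect((q[:,:2]*1000).astype(np.float32)))
# beaker heights etc.
for nm,(x0,y0,x1,y1) in dict(beaker=(372,262,405,298),stirrer=(295,50,370,130)).items():
    u,v=np.meshgrid(np.arange(x0,x1),np.arange(y0,y1));P=depth(c,np.stack([u.ravel(),v.ravel()],1));q=P[P[:,2]>.02]; print(nm,q.min(0),q.max(0))
# ball
u,v=np.meshgrid(np.arange(216,228),np.arange(142,156));P=depth(c,np.stack([u.ravel(),v.ravel()],1));q=P[(P[:,2]>.03)&(P[:,2]<.13)];print("ball",q)
```

```text
grip [208 224  11  40 401] 397 [0.4786 0.286  0.1751]
((479.24383544921875, 288.3957214355469), (79.72626495361328, 20.342058181762695), 2.119760274887085)
492
shaft [0.9982 0.0605 0.5143 0.2905] yaw 3.4694817 (array([0.3675, 0.2794]), array([0.712 , 0.3072]))
ends [0.3674 0.2816] [0.7118 0.3024] 0.3449971007880288
shield ((563.5025024414062, -27.883865356445312), (10.917425155639648, 336.6893310546875), 4.820495128631592) [ 0.5632 -0.0276  0.1402]
[ 0.0848 -0.9964  0.5632 -0.0276] -85.13805
normal [0.9964 0.0848]
red (array([ 0.6833, -0.0742,  0.1063]), np.float64(0.00045008809926095294))
[324 153  21  11 197] [333.797  157.3655] [0.6779 0.0352 0.1091]
[301 233  19   9 108] [309.8519 236.5833] [0.6755 0.0357 0.1128]
box ((648.529541015625, 33.905982971191406), (58.88877868652344, 67.89443969726562), 4.838306427001953)
box ((658.057373046875, -75.14923095703125), (58.743019104003906, 69.52516174316406), 3.9911587238311768)
beaker [ 0.3626 -0.1187  0.021 ] [0.4469 0.0786 0.9323]
stirrer [ 0.4469 -0.0538  0.0203] [0.9473 0.1173 0.9323]
ball [[0.7075 0.3007 0.1244]
 [0.7083 0.2992 0.121
[... 647 characters left out ...]
04]
 [0.7084 0.2995 0.0753]
 [0.7108 0.2992 0.0675]
 [0.7119 0.2977 0.0638]
 [0.7137 0.2968 0.0578]
 [0.7059 0.3041 0.0757]
 [0.706  0.3019 0.0751]
 [0.7077 0.301  0.0695]
 [0.7093 0.3    0.0641]
 [0.7098 0.2979 0.0626]
 [0.711  0.2965 0.0586]
 [0.7073 0.3075 0.0626]
 [0.7059 0.3039 0.0672]
 [0.7061 0.3016 0.0667]
 [0.7081 0.3009 0.0599]
 [0.7078 0.2983 0.0609]
 [0.7083 0.2963 0.0591]
 [0.7059 0.3083 0.0591]
 [0.7053 0.3054 0.061 ]
 [0.7051 0.3028 0.0617]
 [0.7045 0.2999 0.0636]
 [0.7054 0.2983 0.0606]
 [0.7059 0.2963 0.0589]
 [0.7028 0.3053 0.061 ]
 [0.703  0.3031 0.0603]
 [0.7032 0.3009 0.0595]
 [0.703  0.2983 0.0602]
 [0.7043 0.297  0.0557]
 [0.7016 0.304  0.0563]
 [0.7023 0.3022 0.054 ]]
```

Call:
send_rows:
  fingers: [1,1,1,1,1,1,1,1,1,1]
  dp:
    - [0,0,25]
    - [15,-15,50]
    - [45,-45,55]
    - [75,-75,55]
    - [105,-105,55]
    - [135,-135,55]
    - [165,-165,55]
    - [195,-195,55]
    - [220,-225,55]
    - [240,-245,55]
  turn:
    - [0,0,0]
    - [0,0,0]
    - [0,0,0.06]
    - [0,0,0.12]
    - [0,0,0.18]
    - [0,0,0.24]
    - [0,0,0.3]
    - [0,0,0.34]
    - [0,0,0.37]
    - [0,0,0.382]

```text
time_s: 0.93
position: [0.4383, 0.3446, 0.2763]
tcp_rot: [[-0.001, -0.998, -0.061], [-0.003, -0.061, 0.998], [-1.0, 0.001, -0.003]]
force: [-0.1, -0.3, -0.3]
opening: 0.999
```

Call:
send_rows:
  fingers: [1,1,1,1,1]
  dp:
    - [25,-25,0]
    - [48,-48,-15]
    - [57,-58,-30]
    - [57,-58,-35]
    - [57,-58,-35]
  turn:
    - [0,0,0]
    - [0,0,0]
    - [0,0,0]
    - [0,0,0]
    - [0,0,0]

```text
time_s: 1.35
position: [0.4942, 0.2856, 0.2392]
tcp_rot: [[-0.006, -0.998, -0.059], [-0.004, -0.059, 0.998], [-1.0, 0.006, -0.004]]
force: [-0.3, 0.7, -0.5]
opening: 1.0
```

```bash
cat > st.py <<'E'
from h import *
from rig import bot
np.set_printoptions(precision=4,suppress=True)
def st():
    s=bot.read_state(); R=s["tcp_rot"]
    print("t",s["time_s"],"p",s["position"],"tilt",R[:,0],"jaw",np.degrees(np.arctan2(R[1,2],R[0,2])),"F",s["force"],"op",s["opening"]); return s
def snap(n,f): 
    c=bot.capture(n); cv2.imwrite("pics/"+f,c["img"]); return c
E
python3 - <<'E'
from st import *
st(); c=snap("wrist","w1.png")
E
```

```text
t 1.35 p [0.4942 0.2856 0.2392] tilt [-0.0056 -0.0044 -1.    ] jaw 93.35829461451605 F [-0.2689  0.6724 -0.518 ] op 1.0002225363653443
```

View pics/w1.png

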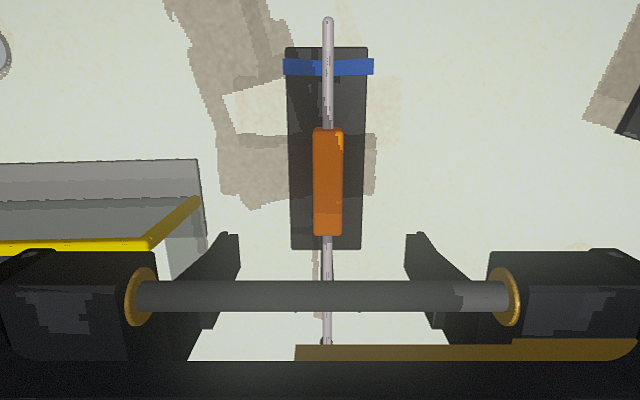

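Run:
```python
from st import *
s=st(); c=bot.capture("wrist")
T=np.eye(4);T[:3,:3]=s["tcp_rot"];T[:3,3]=s["position"]; M=T@c["hand_eye"]; c["origin"]=M[:3,3];c["orientation"]=M[:3,:3]
hsv=cv2.cvtColor(c["img"],cv2.COLOR_BGR2HSV);H,S,V=cv2.split(hsv)
m=((H>5)&(H<22)&(S>140)&(V>70)).astype(np.uint8); m[245:]=0;m[:,:300]=0;m[:,350:]=0
px=max(blobs(m),key=lambda b:b[0][4])[2]
P=depth(c,px); q=P[np.abs(P[:,2]-.165)<.004]; print(len(q),q.mean(0),cv2.minAreaRect((q[:,:2]*1000).astype(np.float32)))
```

```text
t 1.4 p [0.4942 0.2866 0.2403] tilt [-0.0038 -0.0037 -1.    ] jaw 93.45106159156201 F [ 0.2405 -0.3861  0.2202] op 0.9984483898001688
3086 [0.4776 0.2884 0.1639] ((479.90814208984375, 288.575927734375), (78.69588470458984, 21.741844177246094), 3.3865678310394287)
```

Call:
send_rows:
  fingers: [1,1,1,1,1,1,1,0.3,0,0]
  dp:
    - [0,2.5,-20]
    - [0,2.5,-45]
    - [0,2.5,-70]
    - [0,2.5,-90]
    - [0,2.5,-103]
    - [0,2.5,-108]
    - [0,2.5,-108]
    - [0,2.5,-108]
    - [0,2.5,-108]
    - [0,2.5,-108]
  turn:
    - [0,0,0]
    - [0,0,0]
    - [0,0,0]
    - [0,0,0]
    - [0,0,0]
    - [0,0,0]
    - [0,0,0]
    - [0,0,0]
    - [0,0,0]
    - [0,0,0]

```text
time_s: 2.28
position: [0.4951, 0.2903, 0.1346]
tcp_rot: [[0.001, -0.998, -0.062], [-0.002, -0.062, 0.998], [-1.0, -0.001, -0.002]]
force: [-0.3, 0.4, 0.8]
opening: 0.853
```

Call:
send_rows:
  fingers: [0,0,0,0,0,0]
  dp:
    - [0,0,0]
    - [0,0,0]
    - [0,0,0]
    - [0,0,0]
    - [0,0,0]
    - [0,0,0]
  turn:
    - [0,0,0]
    - [0,0,0]
    - [0,0,0]
    - [0,0,0]
    - [0,0,0]
    - [0,0,0]

```text
time_s: 2.78
position: [0.4951, 0.2903, 0.1345]
tcp_rot: [[0.001, -0.998, -0.062], [-0.002, -0.062, 0.998], [-1.0, -0.001, -0.002]]
force: [-0.1, -0.2, 0.2]
opening: 0.399
```

Call:
send_rows:
  fingers: [0,0,0,0,0,0]
  dp:
    - [0,0,0]
    - [0,0,0]
    - [0,0,0]
    - [0,0,0]
    - [0,0,0]
    - [0,0,0]
  turn:
    - [0,0,0]
    - [0,0,0]
    - [0,0,0]
    - [0,0,0]
    - [0,0,0]
    - [0,0,0]

```text
time_s: 3.28
position: [0.4951, 0.2896, 0.1345]
tcp_rot: [[0.0, -0.998, -0.062], [-0.003, -0.062, 0.998], [-1.0, -0.0, -0.003]]
force: [0.1, -2.9, 0.4]
opening: 0.251
```

Run:
```python
from st import *
s=st(); import pickle; pickle.dump(s,open("grasp.pkl","wb"))
```

```text
t 3.2833 p [0.4951 0.2896 0.1345] tilt [ 0.0003 -0.0034 -1.    ] jaw 93.54735649028589 F [ 0.0703 -2.8908  0.3692] op 0.25061561307379443
```

Call:
send_rows:
  fingers: [0,0,0,0,0,0,0,0,0]
  dp:
    - [0,0,5]
    - [0,0,15]
    - [0,0,30]
    - [0,0,50]
    - [0,0,75]
    - [0,0,100]
    - [0,0,125]
    - [0,0,137]
    - [0,0,140]
  turn:
    - [0,0,0]
    - [0,0,0]
    - [0,0,0]
    - [0,0,0]
    - [0,0,0]
    - [0,0,0]
    - [0,0,0]
    - [0,0,0]
    - [0,0,0]

```text
time_s: 4.03
position: [0.4966, 0.291, 0.2785]
tcp_rot: [[0.007, -0.998, -0.062], [0.0, -0.062, 0.998], [-1.0, -0.007, -0.0]]
force: [-0.1, -0.4, -0.6]
opening: 0.253
```

```bash
cat > rod.py <<'E'
from st import *
def rodtop(c,s):
    # shaft ahead of gripper: depth points in a strip along predicted rod line
    R=s["tcp_rot"]; jaw=R[:2,2]; u=np.array([jaw[1],-jaw[0]]); u*=np.sign(u[0])
    p=s["position"][:2]
    vv,uu=np.mgrid[0:400,0:640]; px=np.stack([uu.ravel(),vv.ravel()],1)
    ok=c["z_map"].ravel()>0; px=px[ok]; P=depth(c,px)
    d=P[:,:2]-p; a=d@u; b=d@np.array([-u[1],u[0]]); zs=s["position"][2]+.0155
    k=(a>.06)&(a<.24)&(np.abs(b)<.025)&(np.abs(P[:,2]-zs)<.045)
    return P[k],a[k],b[k],px[k]
E
python3 - <<'E'
from rod import *
s=st(); c=snap("top","t2.png"); snap("scene","s2.png")
P,a,b,px=rodtop(c,s); k=P[:,2]>0
print(len(P)); 
for lo in np.arange(.06,.24,.02):
    m=(a>=lo)&(a<lo+.02)
    if m.sum(): print(round(lo,2),m.sum(),np.median(P[m],0),np.median(b[m]))
print(a.max(),a.min())
E
```

```text
t 4.0333 p [0.4966 0.291  0.2785] tilt [ 0.0072  0.0002 -1.    ] jaw 93.56878605882598 F [-0.0972 -0.4047 -0.6401] op 0.25298555943190365
454
0.06 50 [0.5678 0.2942 0.2984] -0.001035705654650557
0.08 55 [0.5866 0.2957 0.2981] -0.001026712802195671
0.1 47 [0.606  0.2965 0.2986] -0.0013099426004918567
0.12 54 [0.6262 0.2988 0.2985] -0.0003318431328172048
0.14 55 [0.6461 0.2996 0.2987] -0.0007952091559464489
0.16 54 [0.666  0.3005 0.2988] -0.000923945529244591
0.18 54 [0.6865 0.3015 0.2989] -0.0012878076294029531
0.2 85 [0.708  0.3023 0.2888] -0.0017849178676093572
0.21728062920284183 0.060940786898883256
```

View pics/s2.png

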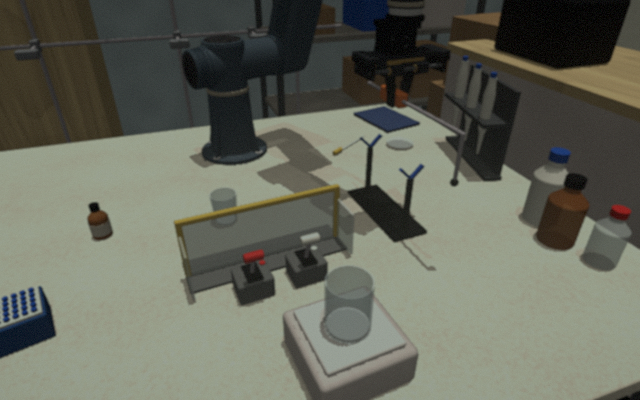

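Call:
send_rows:
  fingers: [0,0,0,0,0,0,0,0,0,0]
  dp:
    - [0,-10,0]
    - [0,-30,0]
    - [0,-60,0]
    - [0,-90,0]
    - [0,-120,0]
    - [0,-150,0]
    - [0,-180,0]
    - [5,-205,0]
    - [5,-220,0]
    - [5,-225,0]
  turn:
    - [0,0,0]
    - [0,0,0.005]
    - [0,0,0.01]
    - [0,0,0.015]
    - [0,0,0.02]
    - [0,0,0.0225]
    - [0,0,0.0225]
    - [0,0,0.0225]
    - [0,0,0.0225]
    - [0,0,0.0225]

```text
time_s: 4.97
position: [0.4992, 0.0624, 0.2742]
tcp_rot: [[-0.001, -0.997, -0.081], [-0.003, -0.081, 0.997], [-1.0, 0.001, -0.002]]
force: [0.3, -0.7, -2.3]
opening: 0.249
```

Call:
send_rows:
  fingers: [0,0,0,0,0,0,0,0]
  dp:
    - [0,-15,0]
    - [3,-40,0]
    - [6,-70,0]
    - [6,-100,0]
    - [6,-125,0]
    - [6,-145,0]
    - [6,-153,0]
    - [6,-153,0]
  turn:
    - [0,0,0]
    - [0,0,0]
    - [0,0,0]
    - [0,0,0]
    - [0,0,0]
    - [0,0,0]
    - [0,0,0]
    - [0,0,0]

```text
time_s: 5.63
position: [0.5048, -0.0915, 0.2733]
tcp_rot: [[-0.003, -0.997, -0.079], [-0.002, -0.079, 0.997], [-1.0, 0.003, -0.001]]
force: [0.5, 0.0, -1.1]
opening: 0.247
```

```bash
cat >> rod.py <<'E'
N=np.array([.9964,.0848]);Y=np.array([-.0848,.9964]);O=np.array([.5632,-.0276])
def sh(p): d=np.asarray(p)[...,:2]-O; return np.stack([d@N,d@Y],-1)*1000
def report(tag):
    s=st(); c=snap("top",f"t{tag}.png"); snap("scene",f"s{tag}.png")
    P,a,b,px=rodtop(c,s); k=(a<.2)
    j=s["tcp_rot"][:2,2]; u=np.array([j[1],-j[0]]); u*=np.sign(u[0])
    if k.sum()>10:
        l=np.polyfit(a[k],P[k,2],1); print("rod z at a=0",np.polyval(l,0),"slope",l[0],"b fit",np.polyfit(a[k],b[k],1),"amax",a.max())
        leg=s["position"][:2]+.2135*u+np.array([-u[1],u[0]])*np.median(b[k]); print("leg shield",sh(leg),"z shaft",np.polyval(l,.2)-.004)
    for st_,ce,pxx in blobs(mask(c,"red"),20):
        P=np.median(depth(c,pxx),0)
        if abs(P[1])<.2: print("red",ce,P,sh(P))
    return s,c
E
python3 -c "
from rod import *
report(3)"
```

```text
t 5.6333 p [ 0.5048 -0.0915  0.2733] tilt [-0.0025 -0.0017 -1.    ] jaw 94.535085574068 F [ 0.4678  0.0472 -1.0937] op 0.24672078631485328
rod z at a=0 0.2927577744863903 slope -0.005899876238577566 b fit [-0.002   0.0014] amax 0.21868159737234988
leg shield [149.9233 -58.6324] z shaft 0.28757779923867477
red [380.9271 153.9062] [ 0.6806 -0.0725  0.1127] [113.1567 -54.7192]
```

View pics/t3.png

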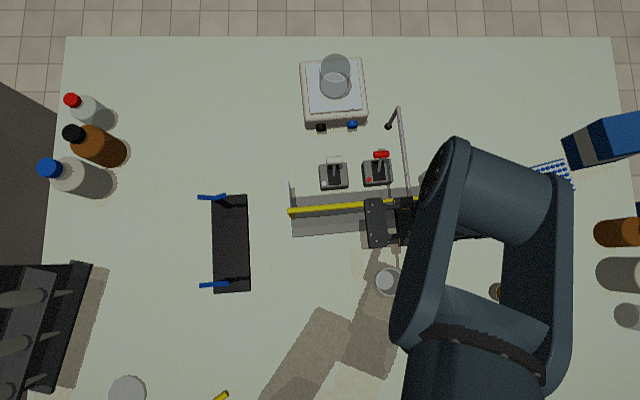

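View pics/s3.png

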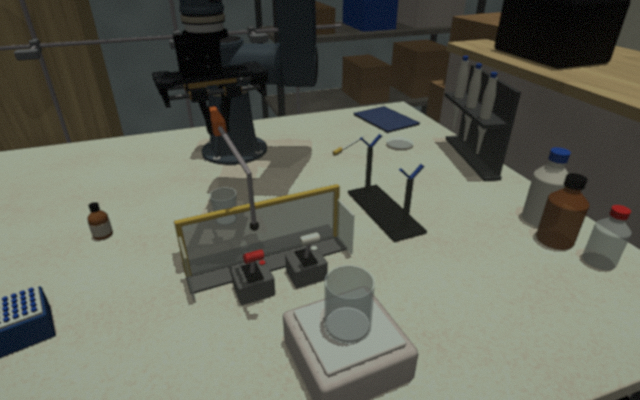

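Call:
send_rows:
  fingers: [0,0,0,0,0,0,0,0,0,0]
  dp:
    - [3,3.5,-5]
    - [3,3.5,-20]
    - [3,3.5,-40]
    - [3,3.5,-60]
    - [3,3.5,-80]
    - [3,3.5,-95]
    - [3,3.5,-107]
    - [3,3.5,-114]
    - [3,3.5,-116]
    - [3,3.5,-116]
  turn:
    - [0,0,0]
    - [0,0,0]
    - [0,0,0]
    - [0,0,0]
    - [0,0,0]
    - [0,0,0]
    - [0,0,0]
    - [0,0,0]
    - [0,0,0]
    - [0,0,0]

```text
time_s: 6.57
position: [0.5075, -0.0849, 0.1571]
tcp_rot: [[-0.004, -0.997, -0.082], [-0.0, -0.082, 0.997], [-1.0, 0.004, 0.0]]
force: [-0.5, 0.9, -0.8]
opening: 0.254
```

```bash
python3 -c "
from rod import *
s,c=report(4)
import cv2
a=cv2.imread('pics/s4.png')[170:320,170:370]; b=cv2.imread('pics/t4.png')[80:230,280:480]
cv2.imwrite('pics/c4.png',np.vstack([cv2.resize(x,None,fx=3.5,fy=2*1.0,interpolation=2) if 0 else cv2.resize(x,(400,300),interpolation=2) for x in (a,b)]))"
```

```text
t 6.5667 p [ 0.5075 -0.0849  0.1571] tilt [-0.0035 -0.0001 -1.    ] jaw 94.72690172987298 F [-0.5369  0.8916 -0.7897] op 0.2539160069642946
rod z at a=0 0.15318184121677578 slope 0.14475260111808713 b fit [-0.0441  0.0079] amax 0.21817983586247844
leg shield [153.1569 -50.9263] z shaft 0.1781323614403932
red [377.9661 154.0508] [ 0.6804 -0.0656  0.1129] [113.5351 -47.8359]
```

View pics/c4.png

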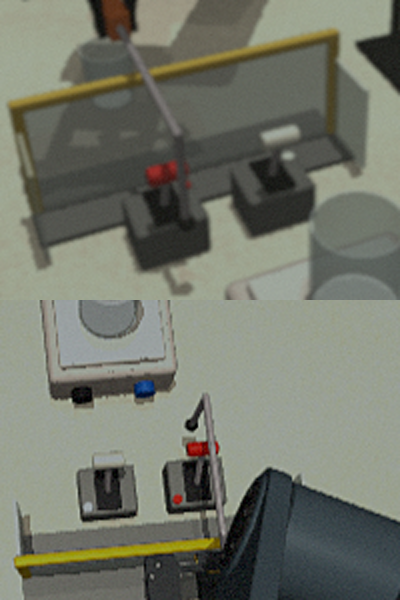

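Call:
send_rows:
  fingers: [0,0,0,0,0,0,0,0,0,0]
  dp:
    - [-3,-3.3,0]
    - [-9,-3.8,0]
    - [-16,-4.4,0]
    - [-23,-5,0]
    - [-30,-5.6,0]
    - [-37,-6.2,0]
    - [-44,-6.8,0]
    - [-51,-7.4,0]
    - [-57,-7.9,0]
    - [-60,-8.1,0]
  turn:
    - [0,0,0]
    - [0,0,0]
    - [0,0,0]
    - [0,0,0]
    - [0,0,0]
    - [0,0,0]
    - [0,0,0]
    - [0,0,0]
    - [0,0,0]
    - [0,0,0]

```text
time_s: 7.5
position: [0.4478, -0.0939, 0.1583]
tcp_rot: [[-0.0, -0.997, -0.081], [-0.001, -0.081, 0.997], [-1.0, 0.001, -0.001]]
force: [2.0, 1.0, -1.1]
opening: 0.251
```

```bash
python3 -c "
from rod import *
s,c=report(5)
import cv2
a=cv2.imread('pics/s5.png')[170:320,170:370]; b=cv2.imread('pics/t5.png')[80:230,280:480]
cv2.imwrite('pics/c5.png',np.vstack([cv2.resize(x,(400,300),interpolation=2) for x in (a,b)]))"
```

```text
t 7.5 p [ 0.4478 -0.0939  0.1583] tilt [-0.0004 -0.0014 -1.    ] jaw 94.65966783878827 F [ 2.0492  1.0443 -1.0785] op 0.25078119871767807
rod z at a=0 0.15967698681578857 slope 0.05489231983862415 b fit [-0.0051  0.0019] amax 0.21740753861948414
leg shield [ 92.8763 -55.6088] z shaft 0.1666554507835134
red [381.1    170.8143] [ 0.64   -0.0707  0.1155] [ 72.8347 -49.4211]
```

View pics/c5.png

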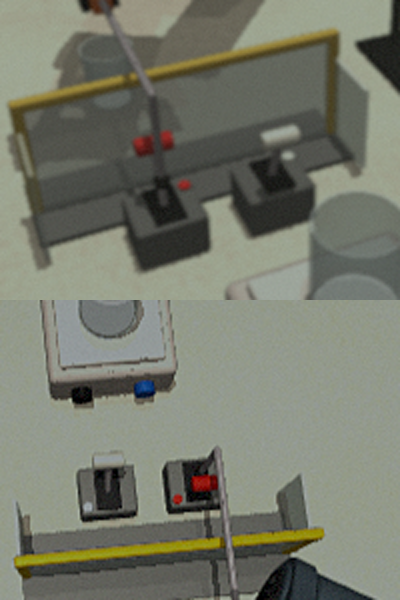

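Call:
send_rows:
  fingers: [0,0,0,0,0]
  dp:
    - [-3,-0.3,0]
    - [-6,-0.5,0]
    - [-8,-0.7,0]
    - [-9,-0.8,0]
    - [-9,-0.8,0]
  turn:
    - [0,0,0]
    - [0,0,0]
    - [0,0,0]
    - [0,0,0]
    - [0,0,0]

```text
time_s: 8.02
position: [0.4391, -0.0948, 0.1584]
tcp_rot: [[-0.001, -0.997, -0.081], [-0.002, -0.081, 0.997], [-1.0, 0.001, -0.002]]
force: [2.9, -0.2, -0.6]
opening: 0.253
```

```bash
python3 -c "
from rod import *
s,c=report(6)
import cv2
a=cv2.imread('pics/s6.png')[170:320,170:370]; b=cv2.imread('pics/t6.png')[80:230,280:480]
cv2.imwrite('pics/c6.png',np.vstack([cv2.resize(x,(400,300),interpolation=2) for x in (a,b)]))"
```

```text
t 8.0167 p [ 0.4391 -0.0948  0.1584] tilt [-0.0005 -0.0016 -1.    ] jaw 94.65066354641401 F [ 2.9017 -0.1879 -0.5836] op 0.25348573507239386
rod z at a=0 0.16642232341100308 slope 0.014235875241248579 b fit [-0.003   0.0017] amax 0.2179491683598525
leg shield [ 84.1379 -55.901 ] z shaft 0.1652694984592528
red [382.1205 175.2892] [ 0.6309 -0.0732  0.1123] [ 63.5759 -51.1583]
```

View pics/c6.png

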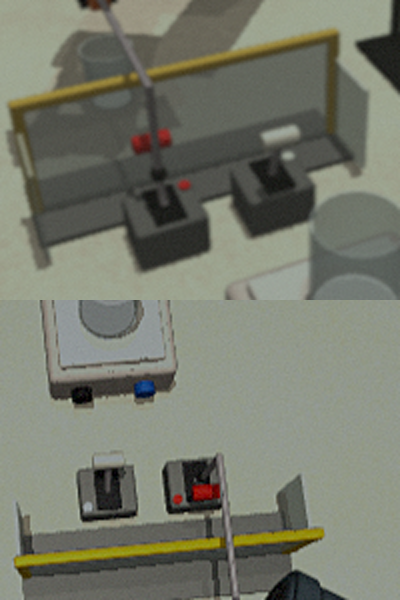

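Call:
send_rows:
  fingers: [0,0,0,0,0,0,0,0,0,0]
  dp:
    - [5,0.4,0]
    - [15,1.3,0]
    - [27,2.3,0]
    - [38,3.3,0]
    - [44,3.8,5]
    - [46,4,20]
    - [46,4,45]
    - [46,4,70]
    - [46,4,95]
    - [46,4,115]
  turn:
    - [0,0,0]
    - [0,0,0]
    - [0,0,0]
    - [0,0,0]
    - [0,0,0]
    - [0,0,0]
    - [0,0,0]
    - [0,0,0]
    - [0,0,0]
    - [0,0,0]

```text
time_s: 8.95
position: [0.4844, -0.0904, 0.2749]
tcp_rot: [[-0.003, -0.997, -0.082], [-0.001, -0.082, 0.997], [-1.0, 0.003, -0.001]]
force: [0.5, 0.3, -1.8]
opening: 0.25
```

Call:
send_rows:
  fingers: [0,0,0]
  dp:
    - [0,0,10]
    - [0,0,10]
    - [0,0,10]
  turn:
    - [0,0,0]
    - [0,0,0]
    - [0,0,0]

```text
time_s: 9.2
position: [0.4839, -0.09, 0.285]
tcp_rot: [[-0.004, -0.997, -0.082], [-0.001, -0.082, 0.997], [-1.0, 0.004, -0.001]]
force: [0.3, 0.1, -1.6]
opening: 0.248
```

```bash
python3 -c "
from rod import *
s,c=report(7)"
```

```text
t 9.2 p [ 0.4839 -0.09    0.285 ] tilt [-0.0037 -0.0014 -1.    ] jaw 94.72439978687837 F [ 0.3237  0.0567 -1.5771] op 0.2476018560026427
rod z at a=0 0.30415128517862167 slope 0.01092807436891178 b fit [-0.0021  0.0015] amax 0.21826272305260178
leg shield [129.1594 -54.584 ] z shaft 0.30233690005240405
red [383.6538 175.2788] [ 0.6308 -0.0774  0.112 ] [ 63.1726 -55.3634]
```

View pics/s7.png

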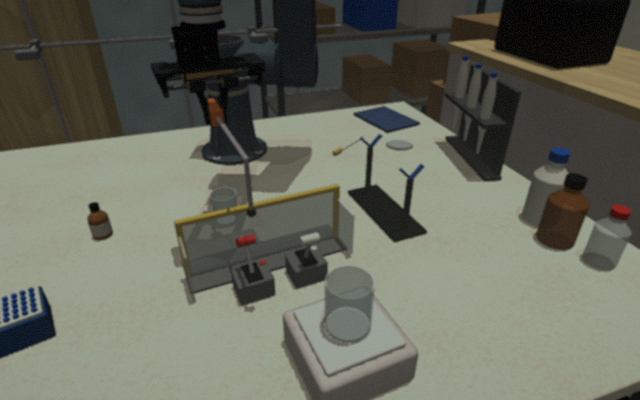

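Call:
send_rows:
  fingers: [0,0,0,0,0,0,0,0,0,0]
  dp:
    - [0,10,0]
    - [2,30,0]
    - [4,60,0]
    - [6,90,0]
    - [8,120,0]
    - [10,150,0]
    - [11,180,0]
    - [11,210,0]
    - [11,230,0]
    - [11,240,0]
  turn:
    - [0,0,0]
    - [0,0,-0.005]
    - [0,0,-0.01]
    - [0,0,-0.015]
    - [0,0,-0.02]
    - [0,0,-0.0205]
    - [0,0,-0.0205]
    - [0,0,-0.0205]
    - [0,0,-0.0205]
    - [0,0,-0.0205]

```text
time_s: 10.13
position: [0.4926, 0.1532, 0.2823]
tcp_rot: [[-0.01, -0.998, -0.065], [0.001, -0.065, 0.998], [-1.0, 0.01, 0.001]]
force: [-0.3, 0.7, -2.5]
opening: 0.247
```

Call:
send_rows:
  fingers: [0,0,0,0,0,0,0,0]
  dp:
    - [0,15,0]
    - [0,40,0]
    - [0,70,0]
    - [0,100,0]
    - [0,123,0]
    - [0,136,0]
    - [0,140,0]
    - [0,140,0]
  turn:
    - [0,0,0]
    - [0,0,0]
    - [0,0,0]
    - [0,0,0]
    - [0,0,0]
    - [0,0,0]
    - [0,0,0]
    - [0,0,0]

```text
time_s: 10.8
position: [0.4922, 0.2933, 0.2816]
tcp_rot: [[-0.011, -0.998, -0.066], [-0.0, -0.066, 0.998], [-1.0, 0.011, 0.0]]
force: [-0.1, -0.4, -1.4]
opening: 0.249
```

```bash
python3 -c "
from rod import *
s,c=report(8)"
```

```text
t 10.8 p [0.4922 0.2933 0.2816] tilt [-0.0111 -0.0003 -0.9999] jaw 93.77414168139566 F [-0.0605 -0.4335 -1.359 ] op 0.24884900310751001
rod z at a=0 0.30043940553494797 slope 0.007178150385117011 b fit [ 0.0022 -0.0009] amax 0.21854417874704582
leg shield [169.9088 320.9559] z shaft 0.2978750356119714
red [383.783  175.3302] [ 0.6308 -0.0777  0.112 ] [ 63.1587 -55.6385]
```

Call:
send_rows:
  fingers: [0,0,0,0,0,0,0,0,0,0]
  dp:
    - [3,-3.5,-10]
    - [3,-3.5,-30]
    - [3,-3.5,-55]
    - [3,-3.5,-80]
    - [3,-3.5,-100]
    - [3,-3.5,-112]
    - [3,-3.5,-118]
    - [3,-3.5,-118]
    - [3,-3.5,-118]
    - [3,-3.5,-118]
  turn:
    - [0,0,-0.004]
    - [0,0,-0.004]
    - [0,0,-0.004]
    - [0,0,-0.004]
    - [0,0,-0.004]
    - [0,0,-0.004]
    - [0,0,-0.004]
    - [0,0,-0.004]
    - [0,0,-0.004]
    - [0,0,-0.004]

```text
time_s: 11.73
position: [0.4964, 0.2882, 0.1648]
tcp_rot: [[-0.009, -0.998, -0.059], [0.0, -0.059, 0.998], [-1.0, 0.009, 0.001]]
force: [0.0, 0.9, -1.0]
opening: 0.247
```

```bash
python3 -c "
from rod import *
s,c=report(9)
a=cv2.imread('pics/s9.png')[120:270,330:530]; b=cv2.imread('pics/t9.png')[120:320,150:350]
cv2.imwrite('pics/c9.png',np.vstack([cv2.resize(x,None,fx=2,fy=2,interpolation=2) for x in (a,b)])[:600])"
```

```text
t 11.7333 p [0.4964 0.2882 0.1648] tilt [-0.0088  0.0001 -1.    ] jaw 93.39946590796028 F [ 0.03    0.8764 -0.9623] op 0.24712077963144488
rod z at a=0 0.155678223461885 slope 0.1830149577111217 b fit [-0.0105  0.0014] amax 0.2175417813823528
leg shield [173.6547 314.4417] z shaft 0.18828121500410935
red [383.783  175.3302] [ 0.631  -0.0774  0.1116] [ 63.2864 -55.3695]
```

View pics/c9.png

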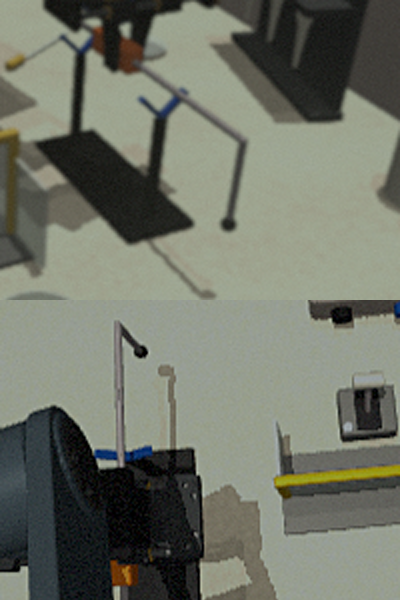

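Call:
send_rows:
  fingers: [0,0,0,0,0,0,0,0,0]
  dp:
    - [-1,1,-3]
    - [-1,1,-8]
    - [-1,1,-13]
    - [-1,1,-18]
    - [-1,1,-22]
    - [-1,1,-25]
    - [-1,1,-27]
    - [-1,1,-28.5]
    - [-1,1,-29]
  turn:
    - [0,0,0]
    - [0,0,0]
    - [0,0,0]
    - [0,0,0]
    - [0,0,0]
    - [0,0,0]
    - [0,0,0]
    - [0,0,0]
    - [0,0,0]

```text
time_s: 12.58
position: [0.4952, 0.2895, 0.1357]
tcp_rot: [[-0.009, -0.998, -0.06], [0.0, -0.06, 0.998], [-1.0, 0.009, 0.001]]
force: [0.2, -0.5, -1.8]
opening: 0.252
```

```bash
python3 -c "
from rod import *
s=st();snap('scene','s10.png')
a=cv2.imread('pics/s10.png')[120:270,330:530]
cv2.imwrite('pics/c10.png',cv2.resize(a,None,fx=3,fy=3,interpolation=2))"
```

```text
t 12.5833 p [0.4952 0.2895 0.1357] tilt [-0.0088  0.0001 -1.    ] jaw 93.42324212591505 F [ 0.1623 -0.5112 -1.7891] op 0.25164918311591056
```

View pics/c10.png

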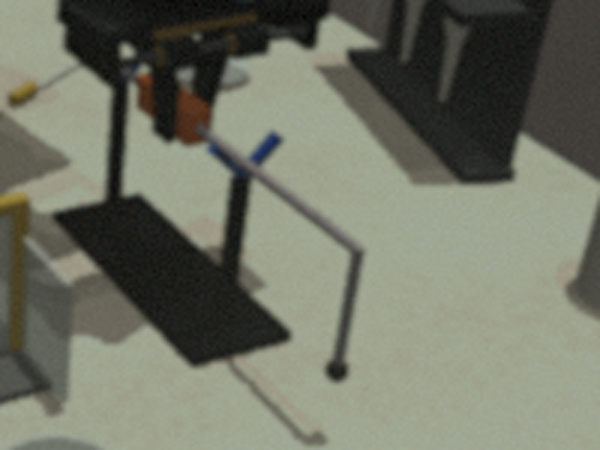

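Rod sits between both fork arms; lower the last millimetre, then open slowly.

Call:
send_rows:
  fingers: [0,0,0.28,0.3,0.35,0.4,0.5,0.6,0.7,0.8]
  dp:
    - [0,0,-1]
    - [0,0,-1.3]
    - [0,0,-1.3]
    - [0,0,-1.3]
    - [0,0,-1.3]
    - [0,0,-1.3]
    - [0,0,-1.3]
    - [0,0,-1.3]
    - [0,0,-1.3]
    - [0,0,-1.3]
  turn:
    - [0,0,0]
    - [0,0,0]
    - [0,0,0]
    - [0,0,0]
    - [0,0,0]
    - [0,0,0]
    - [0,0,0]
    - [0,0,0]
    - [0,0,0]
    - [0,0,0]

```text
time_s: 13.47
position: [0.4953, 0.2895, 0.1345]
tcp_rot: [[-0.009, -0.998, -0.06], [0.0, -0.06, 0.998], [-1.0, 0.009, 0.001]]
force: [-0.8, 0.4, -0.0]
opening: 0.622
```

Call:
send_rows:
  fingers: [0.8,0.8,0.8,0.8,0.8,0.8]
  dp:
    - [0,0,0]
    - [0,0,0]
    - [0,0,0]
    - [0,0,0]
    - [0,0,0]
    - [0,0,0]
  turn:
    - [0,0,0]
    - [0,0,0]
    - [0,0,0]
    - [0,0,0]
    - [0,0,0]
    - [0,0,0]

```text
time_s: 13.97
position: [0.4953, 0.2895, 0.1345]
tcp_rot: [[-0.009, -0.998, -0.06], [0.0, -0.06, 0.998], [-1.0, 0.009, 0.001]]
force: [0.1, -0.4, 0.0]
opening: 0.801
```

Call:
send_rows:
  fingers: [0.8,0.8,0.8,0.8,0.8,0.8,0.8,0.8,0.8,0.8]
  dp:
    - [0,0,5]
    - [0,0,15]
    - [0,0,30]
    - [0,0,50]
    - [0,0,75]
    - [-10,0,100]
    - [-35,0,125]
    - [-65,0,145]
    - [-90,0,150]
    - [-100,0,150]
  turn:
    - [0,0,0]
    - [0,0,0]
    - [0,0,0]
    - [0,0,0]
    - [0,0,0]
    - [0,0,0]
    - [0,0,0]
    - [0,0,0]
    - [0,0,0]
    - [0,0,0]

```text
time_s: 14.8
position: [0.3928, 0.2897, 0.2873]
tcp_rot: [[-0.006, -0.998, -0.061], [0.002, -0.061, 0.998], [-1.0, 0.006, 0.002]]
force: [-0.3, -0.1, -0.6]
opening: 0.804
```

Call:
send_rows:
  fingers: [0.8,0.8,0.8,0.8,0.8,0.8]
  dp:
    - [0,-30,10]
    - [0,-60,20]
    - [0,-90,20]
    - [0,-110,20]
    - [0,-120,20]
    - [0,-120,20]
  turn:
    - [0,0,0]
    - [0,0,0]
    - [0,0,0]
    - [0,0,0]
    - [0,0,0]
    - [0,0,0]

```text
time_s: 15.3
position: [0.3932, 0.1683, 0.3073]
tcp_rot: [[-0.006, -0.998, -0.058], [0.001, -0.058, 0.998], [-1.0, 0.006, 0.002]]
force: [-0.5, 0.2, 0.6]
opening: 0.798
```

Run:
```python
from rod import *
s=st(); c=snap("top","t11.png"); sc=snap("scene","s11.png")
hsv=cv2.cvtColor(c["img"],cv2.COLOR_BGR2HSV);H,S,V=cv2.split(hsv)
u,v=np.meshgrid(np.arange(200,232),np.arange(135,305)); px=np.stack([u.ravel(),v.ravel()],1)
P=depth(c,px); k=(P[:,2]>.143)&(P[:,2]<.158)&(S[px[:,1],px[:,0]]<90)&(P[:,0]>.3)
q=P[k];f=cv2.fitLine(q.astype(np.float32),cv2.DIST_HUBER,0,.001,.001).ravel();print("shaft",f);t=(q-f[3:])@f[:3];print(f[3:]+f[:3]*t.min(),f[3:]+f[:3]*t.max())
for b in blobs(mask(c,"red"),20):
    p=np.median(depth(c,b[2]),0)
    if abs(p[1])<.2: print("red",p,sh(p))
h=hsv;m=((V>115)&(S<60)).astype(np.uint8);M=np.zeros_like(m);M[153:164,324:345]=m[153:164,324:345]
for b in blobs(M): print("white",b[1],np.median(depth(c,b[2]),0))
```

```text
t 15.3 p [0.3932 0.1683 0.3073] tilt [-0.0061  0.0014 -1.    ] jaw 93.32007647124 F [-0.5378  0.1562  0.5605] op 0.7979724021339615
shaft [ 0.9983  0.0577 -0.0025  0.5857  0.2948  0.1539]
[0.4212 0.2853 0.1543] [0.7123 0.3021 0.1536]
red [ 0.6311 -0.0781  0.1123] [ 63.3442 -56.091 ]
white [333.9903 157.4515] [0.6769 0.0331 0.11  ]
```

View pics/s11.png

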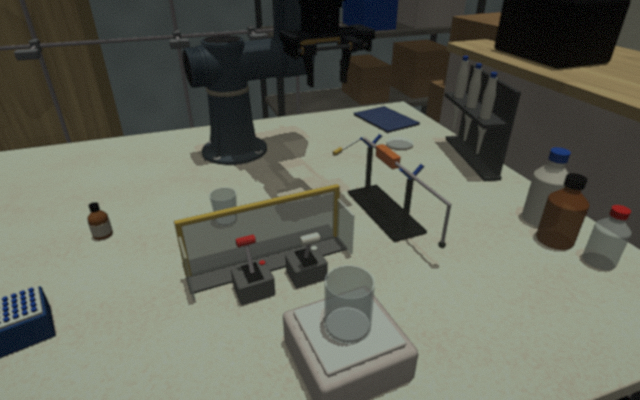

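View pics/t11.png

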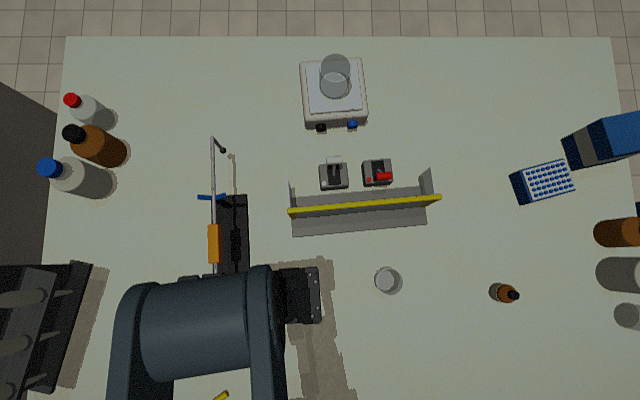

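The images show the rod level in both forks with the hook down, red tip (383,175) over towards the robot, the white tip (334,157) unmoved and the arm clear of everything.

```bash
python3 -c "
from rig import bot
print(bot.hand_in())"
```

```text
the job is handed in; nothing more can be done
None
```

I switched off the stirrer and handed the job in at about 15 s. I gripped the rod by its orange block, reached over the shield, hooked the red lever and pulled it fully over. Then I laid the rod back in its forks, let go and moved the arm clear.

**Last checks, by camera after release:**
- **Red lever:** the bar sits about 26–27 mm on the robot's side of the hinge, which is the fully-over position.
- **White lever:** the tip reads within about 2 mm of where it started, which is the measuring error.
- **Rod:** it lies level (slope −0.0025), hook down. The hook end is about 1 mm from its starting position, and the picture shows it in both forks.
- **Arm:** it touches nothing, and the wrist force was never read above 3 N.

**Checks that disagreed:** while the hook was behind the red lever, my shaft-slope fit gave wrong values because the red bar and then the rest fork were mixed into the depth points. I ignored those and worked from the gripper position and the pictures. The top camera could not see the tail of the rod at the end because the arm was in the way, so there I relied on the scene camera picture.

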